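Put away a stacked parts delivery

TASK

Take the delivery stack apart from the top and put the stock away: the yellow oil filter into the yellow-labelled tray and the green, blue and red cartons each into the tray of their own colour, lying flat, in the middle of the tray and in line with it. Keep every item upright all the way and do not shift the bearing or the grease tin that stand on the bench.

Things in the scene. Friction and masses are not known exactly. Their poses are not given: they have to be found in the camera images.
- filter: Yellow spin-on oil filter, a rigid canister 60 mm in diameter and 70 mm high, standing upright on the middle of the green carton, on top of the stack; the shoulder narrows in the top 14 mm, so grip lower than that. About 0.3 kg. Origin: centre of its underside; z along its axis, up.
- green_carton: Green carton, the middle layer of the stack, lying across both bottom cartons with the filter standing on it: 150 mm long, 45 mm wide, 36 mm high, about 0.25 kg, rigid. Grip it across its 45 mm width at mid-length (there the fingers come down over the gap between the bottom cartons). Its origin is the centre of its underside, x along its length, y across, z up.
- blue_carton: Blue carton of the bottom layer of the delivery stack, with white blank labels at its ends: 110 mm long, 50 mm wide, 45 mm high, about 0.35 kg, rigid. It lies flat on a 4 mm rubber mat, parallel to the other bottom carton with a gap of about 50 mm between them; the green carton lies across both. Grip it across its 50 mm width. Its origin is the centre of its underside, x along its length, y across, z up.
- red_carton: Red carton of the bottom layer of the delivery stack, with white blank labels at its ends: 110 mm long, 50 mm wide, 45 mm high, about 0.35 kg, rigid. It lies flat on a 4 mm rubber mat, parallel to the other bottom carton with a gap of about 50 mm between them; the green carton lies across both. Grip it across its 50 mm width. Its origin is the centre of its underside, x along its length, y across, z up.
- blue_tray: Shallow white shelf tray, fixed to the bench, with a blue patch on its floor and a blue label tab at each short end: 182 x 88 mm outside (217 mm long over the tabs, which end 10 mm above the bench), 174 x 80 mm inside, floor 3 mm thick, rim 10 mm above the bench. Origin: centre of its underside, on the bench; x along its length (roughly straight ahead of the robot), y across, z up.
- red_tray: Shallow white shelf tray, fixed to the bench, with a red patch on its floor and a red label tab at each short end: 182 x 88 mm outside (217 mm long over the tabs, which end 10 mm above the bench), 174 x 80 mm inside, floor 3 mm thick, rim 10 mm above the bench. Origin: centre of its underside, on the bench; x along its length (roughly straight ahead of the robot), y across, z up.
- green_tray: Shallow white shelf tray, fixed to the bench, with a green patch on its floor and a green label tab at each short end: 182 x 88 mm outside (217 mm long over the tabs, which end 10 mm above the bench), 174 x 80 mm inside, floor 3 mm thick, rim 10 mm above the bench. Origin: centre of its underside, on the bench; x along its length (roughly straight ahead of the robot), y across, z up.
- yellow_tray: Shallow white shelf tray, fixed to the bench, with a yellow patch on its floor and a yellow label tab at each short end: 182 x 88 mm outside (217 mm long over the tabs, which end 10 mm above the bench), 174 x 80 mm inside, floor 3 mm thick, rim 10 mm above the bench. Origin: centre of its underside, on the bench; x along its length (roughly straight ahead of the robot), y across, z up.
- bearing: Bystander: steel ball bearing, a ring 62 mm across and 18 mm high, lying flat on the bench. Origin: centre of its underside.
- grease_tin: Bystander: grey tin with a paper band, 64 mm across and 85 mm high, standing on the bench. Origin: centre of its underside.

How it is judged:
At the end, for the whole second after the job is handed in: Each item rests on the floor of the tray of its own colour (filter: yellow), released and at rest: its centre within 15 mm of the tray's centre horizontally, its underside within 5 mm of the tray's floor, upright within 0.1 rad; cartons' length within 0.2 rad of the tray's length, either way round (horizontal distance between blue_carton and blue_tray below 0.015 m and z of blue_carton in the frame of blue_tray between -0.002 and 0.008 m and angle between each of blue_carton, red_carton, green_carton, filter's own z axis and vertical below 0.1 rad and linear speed of each of blue_carton, red_carton, green_carton, filter below 0.02 m/s and angular speed of each of blue_carton, red_carton, green_carton, filter below 0.2 rad/s and angle between the x axis of blue_carton and the x axis of blue_tray, either way round below 0.2 rad and horizontal distance between red_carton and red_tray below 0.015 m and z of red_carton in the frame of red_tray between -0.002 and 0.008 m and angle between the x axis of red_carton and the x axis of red_tray, either way round below 0.2 rad and horizontal distance between green_carton and green_tray below 0.015 m and z of green_carton in the frame of green_tray between -0.002 and 0.008 m and angle between the x axis of green_carton and the x axis of green_tray, either way round below 0.2 rad and horizontal distance between filter and yellow_tray below 0.015 m and z of filter in the frame of yellow_tray between -0.002 and 0.008 m); the robot touches nothing.
It fails at once if an item is tipped by more than 0.7 rad (angle between any of blue_carton, red_carton, green_carton, filter's own z axis and vertical above 0.7 rad).
It fails at once if the bearing or the grease tin is shifted by more than 20 mm (distance of any of bearing, grease_tin from where it was at the start of the episode above 0.02 m).
It also fails if it takes over 115 s, if anything falls off the work surface, if the arm or the gripper's body presses on something with over 40 N, if the wrist force passes 120 N, or if a joint passes its speed limit or range.

ROBOT

A 6-joint arm with a two-finger parallel gripper is mounted at the origin on the work surface. World frame = base frame: x ahead of the robot, y to its left, z up, the work surface at z = 0. Lengths are in m, angles in rad, forces in N, time in s.
With the tool pointing down it reaches from about 0.25 to 0.775 m from the base axis. Payload 4 kg.
Tool frame: the origin (TCP) lies midway between the tips of the shut fingers; the grasp point (between the pads) lies 19 mm behind it; z points along the fingers, y is the direction in which the jaws open and shut (so a half turn about z gives the same grasp; the last joint's range is limited). The gripper opens to 94 mm and grips with 3 to 60 N. Pads are 16 mm wide; open, the fingers measure 119 mm over their backs; the gripper's body (75 mm by 177 mm) begins 78 mm behind the grasp point.
Start: joints at [-1.435, 0.087, 1.371, -0, 1.684, -0.103], TCP at [0.13, -0.534, 0.206] pointing down, gripper open.
Joint ranges: [-3.1, 3.1], [-0.76, 2.03], [0.27, 2.55], [-1.08, 4.22], [0.17, 2.65], [-2.57, 2.57]. Speed limits (rad/s): [2.79, 2.79, 3.14, 3.14, 3.14, 3.14].

INTERFACE

Orientations are given as [roll, pitch, yaw] about the fixed x, y, z axes, in that order (R = Rz(yaw) Ry(pitch) Rx(roll)).
In Python, from bench import robot gives the robot as it stands.
- The arm moves only by the tool servo_tool, never from a script. Its argument "rows" is a list of rows, each a list of 2 entries, a list of its own where there are three numbers: the shift along the tool's x, y, z normalised to -1 to 1, where 1 is 0.08 m, then the turn about the tool's z normalised to -1 to 1, where 1 is pi/2 rad. A call has 1 to 12 rows; each row is the pose to reach, as a shift and turn from the pose commanded when the call began, along the tool's axes at that moment; what a row does not reach only later rows make up. A row lasts 1/12 s, in which the tool goes at most 41.7 mm and 7.16 degrees, less where a joint would pass 70% of its speed; a pose out of reach is approached as far as the arm can. A call with a number of a shift or a turn outside -1 to 1 is refused whole. A call with a gripper value outside its range is refused whole. "grip" is the closure, from -1 (fully open) to 1 (shut), set as the call begins (left out, the last holds). The fingers move at their own pace and stop on an object; the grip force is fixed at half the most. Time passes only in rows, so rows that repeat a pose let the fingers close. It gives the time, the measured TCP pose, the force and the opening at its end, in the units of the state.
- robot.get_obs(): the state, without advancing time (a new reading comes with each control period).
- robot.snapshot(name): name is "scene" or "side" or "wrist"; returns a dict with "pixels" (400x640x3 uint8, red, green, blue), "camera_matrix" (3x3 intrinsics, pixels), "world_from_camera" (4x4, takes a point from camera to world coordinates). Camera axes: x right, y down, z forward; pixel columns grow to the right and rows downward; lengths in m; the calibration is good to about 2 mm. A picture is of the moment at which its call begins. There is no depth.
- robot.close_job(): hands the job in, once; it reports no verdict.
The state is a dict: "time": time; "joint_positions": joint angles; "qvel": joint speeds; "joint_torque": joint torques, N m; "tool_pos": TCP position; "ee_rot": TCP orientation; "wrist_force": force on the tool from outside, world axes, zero at the start; "wrist_torque": the same for the moment, N m; "width": finger opening in m.
Only numpy, scipy, OpenCV 4.12 (cv2) and the standard library are available. Lean on these libraries where they do the work, as an engineer would, in place of code of your own. Each camera call takes 0.05 s, during which the arm holds its last target.

## Working session

There is one attempt and no reset: what is moved stays moved. The work goes in short steps, Python scripts to look and compute and a tool call to move; the robot and the scene stay as the last step left them, time stands still between calls to the robot, and variables do not carry over. Pictures are saved under pics/ and viewed, and the job is handed in when it is done.

Besides the shell and the picture viewer there is one more tool, called after "Request:" in YAML: its name, and indented under it one key for each argument. servo_tool: Moves the arm, as the interface text tells. Its arguments: {"type":"object","properties":{"rows":{"type":"array"},"grip":{"type":"number"}},"required":["rows"]}

```bash
mkdir -p pics; ls; cat > h.py <<'E'
import numpy as np,cv2,pickle
from bench import robot
def snap(n,f):
    s=robot.snapshot(n); cv2.imwrite('pics/'+f+'.png',s['pixels'][:,:,::-1]); pickle.dump(s,open('pics/'+f+'.pkl','wb')); return s
def ray(s,u,v,z):
    K=np.array(s['camera_matrix']);T=np.array(s['world_from_camera'])
    d=T[:3,:3]@np.linalg.inv(K)@np.array([u,v,1.]);o=T[:3,3]
    return o+d*(z-o[2])/d[2]
E
python3 - <<'E'
from h import *
for n in ['scene','side','wrist']:
    s=snap(n,n+'0'); print(n,np.round(s['world_from_camera'],3).tolist(),np.round(s['camera_matrix'],1).tolist())
print(robot.get_obs())
E
```

```text
pics
scene [[-0.687, 0.499, -0.528, 1.38], [0.726, 0.476, -0.496, 0.703], [0.004, -0.724, -0.689, 1.08], [0.0, 0.0, 0.0, 1.0]] [[489.4, 0.0, 325.0], [0.0, 489.4, 207.2], [0.0, 0.0, 1.0]]
side [[-0.707, -0.373, 0.601, -0.19], [-0.707, 0.4, -0.583, 0.774], [-0.023, -0.837, -0.547, 0.8], [0.0, 0.0, 0.0, 1.0]] [[512.7, 0.0, 316.0], [0.0, 512.7, 195.5], [0.0, 0.0, 1.0]]
wrist [[0.236, -0.932, -0.276, 0.21], [-0.972, -0.228, -0.064, -0.514], [-0.003, 0.283, -0.959, 0.383], [0.0, 0.0, 0.0, 1.0]] [[322.0, 0.0, 314.1], [0.0, 322.0, 200.3], [0.0, 0.0, 1.0]]
{'time': 0.15, 'joint_positions': array([-1.43512019e+00,  8.78150236e-02,  1.37187818e+00,  1.40315649e-06,
        1.68357988e+00, -1.03111094e-01]), 'qvel': array([ 1.82401692e-05, -3.19762086e-03, -3.88168976e-03, -1.76539351e-04,
        9.22843495e-04, -9.46922626e-04]), 'joint_torque': array([ 2.07798315e-03, -3.40645587e+01, -3.02791107e+01,  7.18319113e-02,
        3.05294304e-02, -1.18765606e-04]), 'tool_pos': array([ 0.13002341, -0.53399292,  0.20457143]), 'ee_rot': array([-3.13992130e+00, -1.74350605e-04,  2.38787240e-01]), 'wrist_force': array([0.05075497, 0.56700177, 0.16349332]), 'wrist_torque': array([-0.02101697,  0.01877343,  0.03758507]), 'width': 0.09388042651287196}
```

View pics/scene0.png

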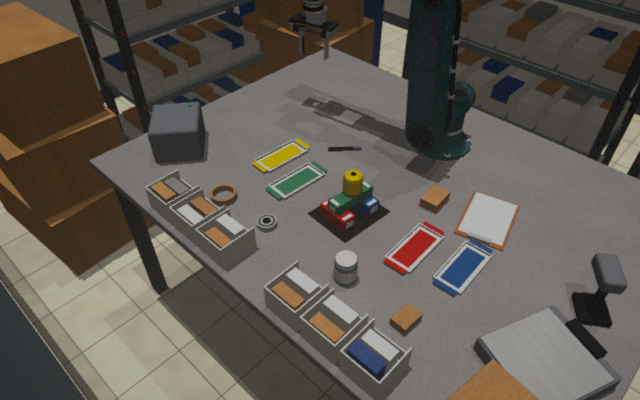

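View pics/side0.png

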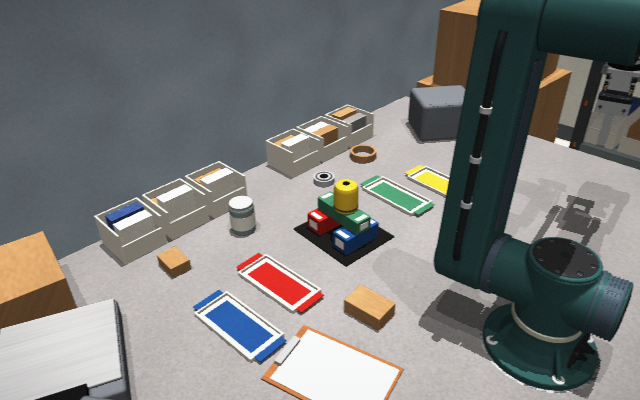

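View pics/wrist0.png

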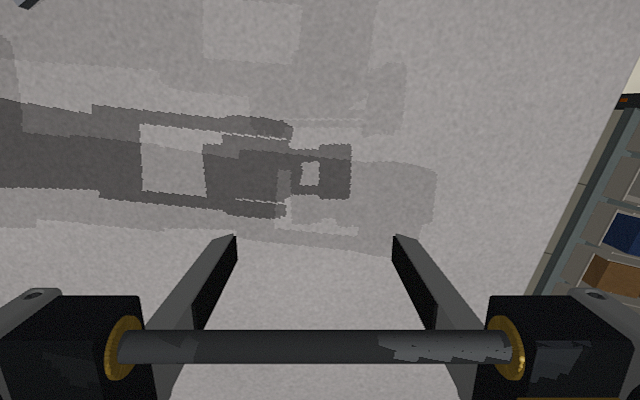

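The scene view shows the stack at about (350,200). The trays are yellow (281,155), green (297,181), red (414,247) and blue (463,267). The bearing is at (266,222) and the tin at (345,267). Next I'll measure by colour masks.

```bash
cat >> h.py <<'E'
HUE={'yellow':(22,32),'green':(65,90),'red':(0,5),'blue':(100,118)}
def comps(s,c,amin=25,smin=120):
    hsv=cv2.cvtColor(s['pixels'],cv2.COLOR_RGB2HSV);lo,hi=HUE[c]
    m=cv2.inRange(hsv,(lo,smin,50),(hi,255,255))
    if c=='red': m|=cv2.inRange(hsv,(175,smin,50),(180,255,255))
    n,l,st,ce=cv2.connectedComponentsWithStats(m)
    return [(st[i].tolist(),ce[i].round(1).tolist(),(l==i).astype(np.uint8)) for i in range(1,n) if st[i][4]>amin]
def rect(s,mask,z):
    c=max(cv2.findContours(mask,0,2)[0],key=len)[:,0,:]
    p=np.array([ray(s,u,v,z)[:2] for u,v in c],np.float32)
    (cx,cy),(w,h),a=cv2.minAreaRect(p*1000)
    if w<h: w,h,a=h,w,a+90
    a=(a+90)%180-90
    return np.round([cx,cy,w,h,a],1)
E
python3 - <<'E'
from h import *
import pickle
for f in ['scene0','side0']:
    s=pickle.load(open(f'pics/{f}.pkl','rb'))
    for c in HUE:
        for st,ce,m in comps(s,c,15): 
            if 200<ce[0]<520 or f=='side0': print(f,c,st,ce,'z3',rect(s,m,.003),'z10',rect(s,m,.01)[:2])
E
```

```text
scene0 yellow [296, 139, 14, 9, 51] [302.3, 143.0] z3 [ 363.4 -369.8   70.    17.4   84.3] z10 [ 370.  -362.8]
scene0 yellow [261, 144, 41, 24, 418] [281.0, 155.8] z3 [ 467.7 -370.   148.3   58.7   -3.5] z10 [ 473.7 -363. ]
scene0 yellow [252, 161, 15, 11, 69] [258.9, 166.2] z3 [ 563.6 -382.3   70.7   18.8   86.8] z10 [ 568.9 -375.2]
scene0 yellow [343, 170, 20, 28, 428] [352.6, 182.7] z3 [405.4 -88.2 139.6  64.4  36.6] z10 [411.7 -83. ]
scene0 green [334, 193, 9, 8, 17] [338.2, 196.6] z3 [486.7 -73.4  30.3  21.8 -13. ] z10 [492.5 -68.4]
scene0 red [320, 203, 36, 30, 398] [336.4, 217.2] z3 [550.5 -23.6 142.5  82.3  85.7] z10 [555.9 -18.8]
scene0 red [423, 222, 21, 13, 86] [433.2, 227.8] z3 [393.  229.9  68.9  15.8 -87.9] z10 [399.5 233. ]
scene0 red [392, 230, 44, 37, 732] [413.7, 247.9] z3 [498.9 235.5 146.7  58.2   1.7] z10 [504.6 238.5]
scene0 red [384, 258, 23, 16, 126] [394.7, 266.0] z3 [594.4 236.3  70.4  18.3 -87.6] z10 [599.5 239.4]
scene0 blue [361, 196, 18, 12, 70] [368.9, 201.4] z3 [435.9  14.2  51.2  35.8  -6.9] z10 [442.   18.7]
scene0 blue [470, 240, 22, 13, 70] [480.6,
[... 1593 characters left out ...]
, 301.7] z3 [399.8 228.3  71.8  18.3 -88.9] z10 [394.6 233.1]
side0 blue [629, 101, 11, 13, 49] [633.7, 106.7] z3 [  248.1 -1315.2   136.1    19.7   -88.2] z10 [  244.3 -1296.9]
side0 blue [106, 202, 37, 28, 382] [122.9, 213.2] z3 [1011.9  351.1  121.8   67.3  -74.2] z10 [1001.3  354.8]
side0 blue [333, 222, 46, 33, 682] [355.6, 238.0] z3 [487.6 -21.  151.7  91.9  85.3] z10 [481.6 -14.1]
side0 blue [194, 290, 29, 20, 171] [207.7, 299.4] z3 [566.2 377.9  69.7  16.  -88. ] z10 [559.5 381.3]
side0 blue [205, 301, 68, 51, 1532] [238.8, 325.8] z3 [459.4 377.8 147.9  58.7   2. ] z10 [453.7 381.3]
side0 blue [255, 337, 31, 25, 251] [269.8, 349.0] z3 [364.4 371.2  70.3  17.9 -88.1] z10 [359.6 374.8]
```

```bash
cat >> h.py <<'E'
def tri(sa,pa,sb,pb):
    A=[];b=[]
    o=[];d=[]
    for s,p in((sa,pa),(sb,pb)):
        T=np.array(s['world_from_camera']);K=np.array(s['camera_matrix'])
        v=T[:3,:3]@np.linalg.inv(K)@np.array([*p,1.]);d.append(v/np.linalg.norm(v));o.append(T[:3,3])
    A=sum(np.eye(3)-np.outer(v,v) for v in d);b=sum((np.eye(3)-np.outer(v,v))@q for v,q in zip(d,o))
    x=np.linalg.solve(A,b); return x,[np.linalg.norm((np.eye(3)-np.outer(v,v))@(x-q)) for v,q in zip(d,o)]
def delta(tgt,yaw_deg=None):
    o=robot.get_obs();p=o['tool_pos'];y=o['ee_rot'][2];c,s=np.cos(y),np.sin(y)
    w=np.array(tgt)-p
    t=np.array([c*w[0]+s*w[1],s*w[0]-c*w[1],-w[2]])/0.08
    print('tcp',p.round(4),'yaw',np.degrees(y).round(2),'row units',t.round(3), 'turn', None if yaw_deg is None else round(-(yaw_deg-np.degrees(y))/90,3))
E
python3 - <<'E'
from h import *
a=pickle.load(open('pics/scene0.pkl','rb'));b=pickle.load(open('pics/side0.pkl','rb'))
ya=[c for c in comps(a,'yellow') if 340<c[1][0]<370][0]
hsv=cv2.cvtColor(b['pixels'],cv2.COLOR_RGB2HSV);m=cv2.inRange(hsv,(18,120,40),(34,255,255))
n,l,st,ce=cv2.connectedComponentsWithStats(m)
for i in range(1,n):
    if 330<ce[i][0]<360 and st[i][4]>100: print(st[i],ce[i])
print(ya[0])
# column-mid, row-mid of bbox
for va,vb in ((0.5,0.5),):
    sa=ya[0];pa=(sa[0]+sa[2]/2-.5,sa[1]+sa[3]/2-.5);pb=(334+12-.5,(179+214)/2-.5)
    print(tri(a,pa,b,pb))
HUE['green']=(60,95)
for st,ce,m in comps(a,'green',15,70): print(st,ce,rect(a,m,.003),rect(a,m,.085))
for st,ce,m in comps(b,'green',15,70): print(st,ce,rect(b,m,.003),rect(b,m,.085))
delta([.4,-.4,.30],0)
cv2.imwrite('pics/z1.png',cv2.resize(np.hstack([a['pixels'][160:250,300:400],b['pixels'][170:260,290:390]])[:,:,::-1],None,fx=4,fy=4,interpolation=0))
E
```

```text
[334 179  24  32 670] [345.52238806 195.0641791 ]
[343, 170, 20, 28, 428]
(array([ 0.50817249, -0.00349646,  0.11536424]), [np.float64(0.0007926505593035137), np.float64(0.0007926505593033324)])
[449, 141, 21, 16, 135] [461.7, 149.2] [-13.3  76.  124.4  44.5  -0.2] [ 92.8 123.7 114.9  41.1  -0.2]
[312, 162, 15, 10, 49] [319.0, 166.6] [ 420.8 -230.9   67.8   13.9   87.1] [ 493.8 -159.8   62.6   12.8   87.1]
[275, 168, 43, 27, 471] [296.0, 180.6] [ 525.6 -232.9  146.5   56.2   -3.5] [ 590.7 -161.6  135.3   51.9   -3.5]
[362, 185, 11, 8, 45] [366.1, 188.5] [394.4 -31.6  36.1  30.6  34.9] [469.4  24.4  33.4  28.3  34.9]
[266, 187, 16, 12, 71] [273.5, 192.7] [ 621.8 -243.5   68.2   16.4   86. ] [ 679.5 -171.4   63.    15.2   86. ]
[328, 192, 25, 16, 164] [340.5, 199.8] [498.4 -59.6  66.7  53.9  -3.6] [565.5  -1.5  61.6  49.8  -3.6]
[483, 0, 62, 17, 670] [515.5, 5.3] [ 1344.6 -2482.7   440.2   369.5   -69.6] [ 1186.8 -2147.8   394.9   331.5   -69.6]
[544, 0, 96, 26, 1925] [596.7, 10.0] [  944.2 -2724.8   670.1   529.6   -72.6] [  827.5 -2365.    601.2   475.1   -72.6]
[361, 176, 19, 10, 63
[... 567 characters left out ...]
94.7] [ -37.7 -222.5  165.1    8.5  -81.9] [ -53.4 -120.1  148.1    7.6  -81.9]
[616, 283, 17, 43, 129] [624.1, 303.4] [ -84.8 -227.2  151.4    6.   -83.1] [ -95.7 -124.3  135.8    5.4  -83.1]
[485, 328, 11, 9, 49] [489.0, 332.1] [80.7 39.2 22.6 17.8 60.5] [ 52.8 114.8  20.2  16.   60.5]
[486, 342, 73, 44, 1215] [523.7, 365.3] [-1.00e-01  6.63e+01  1.32e+02  7.21e+01  2.21e+01] [-19.7 139.  118.5  64.7  22.1]
[589, 342, 8, 10, 35] [592.9, 346.1] [-81.6 -64.4  22.   10.5 -48.4] [-92.8  21.8  19.8   9.4 -48.4]
[557, 350, 33, 37, 372] [569.0, 373.5] [-62.6  27.7  68.7  64.5 -14.6] [-75.7 104.4  61.6  57.9 -14.6]
tcp [ 0.13   -0.534   0.2046] yaw 13.68 row units [ 3.675 -0.829 -1.193] turn 0.152
```

View pics/z1.png

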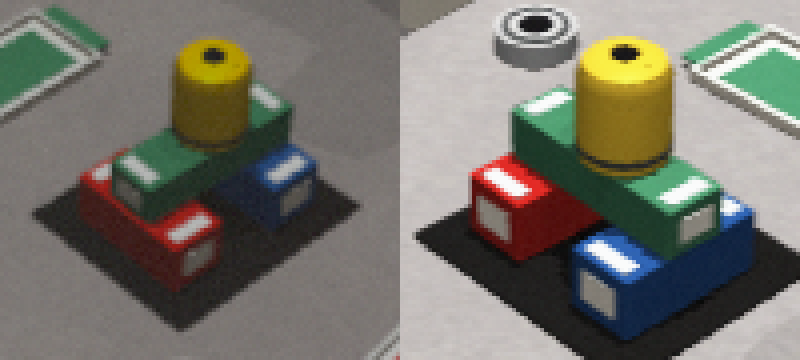

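The filter axis triangulates to (0.508, -0.004), mid-height 0.115 against an expected 0.120. The zoom shows the green carton lying along x, with red at the far (+x) side and blue nearer. I'll move over the stack now.

Request:
servo_tool:
  rows:
    - [[0.3,-0.25,-0.15],0]
    - [[0.6,-0.5,-0.3],0]
    - [[0.9,-0.76,-0.4],0]
  grip: -1

```text
time: 0.4
tool_pos: [0.1859, -0.4576, 0.2376]
ee_rot: [-3.141, -0.0, 0.237]
wrist_force: [0.0, -0.2, 0.2]
width: 0.0941
```

Request:
servo_tool:
  rows:
    - [[0.3,-0.25,-0.15],0]
    - [[0.6,-0.5,-0.3],0]
    - [[0.9,-0.76,-0.4],0]

```text
time: 0.65
tool_pos: [0.2419, -0.3811, 0.2704]
ee_rot: [3.141, -0.0, 0.238]
wrist_force: [0.4, 0.1, -0.4]
width: 0.0938
```

Request:
servo_tool:
  rows:
    - [[0.3,-0.25,-0.15],0]
    - [[0.6,-0.5,-0.3],0]
    - [[0.9,-0.76,-0.4],0]

```text
time: 0.9
tool_pos: [0.2975, -0.3049, 0.3024]
ee_rot: [3.14, -0.0, 0.238]
wrist_force: [0.5, 0.3, 0.1]
width: 0.0941
```

Request:
servo_tool:
  rows:
    - [[0.3,-0.25,0],0]
    - [[0.6,-0.5,0],0]
    - [[0.9,-0.76,0],0]

```text
time: 1.15
tool_pos: [0.353, -0.2286, 0.3015]
ee_rot: [3.141, -0.0, 0.238]
wrist_force: [-0.3, 0.3, -0.5]
width: 0.0939
```

Request:
servo_tool:
  rows:
    - [[0.3,-0.25,0],0]
    - [[0.6,-0.5,0],0]
    - [[0.9,-0.76,0],0]

```text
time: 1.4
tool_pos: [0.4085, -0.1524, 0.3012]
ee_rot: [3.142, 0.0, 0.239]
wrist_force: [0.3, -0.1, 0.8]
width: 0.0938
```

Request:
servo_tool:
  rows:
    - [[0.3,-0.25,0],0]
    - [[0.6,-0.5,0],0]
    - [[0.9,-0.76,0],0]

```text
time: 1.65
tool_pos: [0.4641, -0.0763, 0.3012]
ee_rot: [3.142, 0.0, 0.239]
wrist_force: [0.3, -0.3, 0.2]
width: 0.0943
```

Request:
servo_tool:
  rows:
    - [[0.3,-0.25,0],0.08]
    - [[0.6,-0.5,0],0.15]
    - [[0.76,-0.76,0],0.2]
    - [[0.76,-0.76,0],0.2]
    - [[0.76,-0.76,0],0.2]

```text
time: 2.07
tool_pos: [0.5082, -0.0035, 0.3007]
ee_rot: [3.141, 0.002, -0.072]
wrist_force: [0.0, 0.1, 0.1]
width: 0.094
```

```bash
python3 - <<'E'
from h import *
snap('wrist','w1'); o=robot.get_obs();print(o['time'],o['tool_pos'],o['ee_rot'],o['qvel'])
E
```

```text
2.1167 [ 0.50802552 -0.00435671  0.30106026] [ 3.14087813e+00  1.00111028e-03 -7.35345025e-02] [-0.02633549 -0.01331576  0.00421268  0.0003088  -0.00119665  0.00465385]
```

View pics/w1.png

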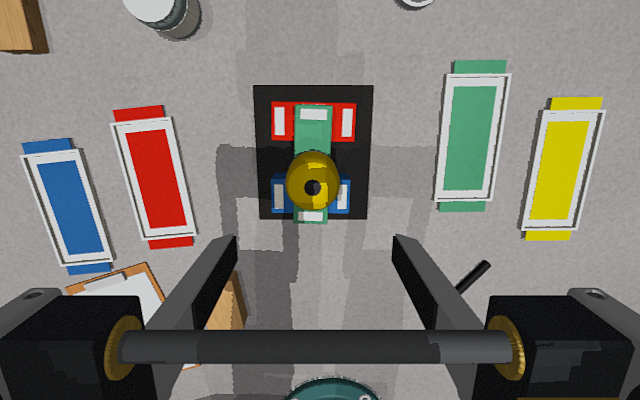

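The wrist view shows all four trays and the stack. The filter hole is at (312,187). The green carton is almost vertical in the image, at column 312. I'll measure with this view.

```bash
python3 - <<'E'
from h import *
s=pickle.load(open('pics/w1.pkl','rb'))
HUE['green']=(60,95)
for c in HUE:
    for st,ce,m in comps(s,c,120,90): print(c,st,ce,*[rect(s,m,z) for z in (.003,.049,.085)])
print(ray(s,312,187,.155))
E
```

```text
yellow [550, 97, 53, 14, 665] [575.6, 103.0] [ 566.4 -378.1   72.2   17.7   87. ] [ 568.8 -342.5   65.2   16.    87. ] [ 570.6 -314.6   59.8   14.6   87. ]
yellow [529, 121, 61, 99, 3890] [558.2, 169.0] [ 467.5 -367.   149.8   59.8   -3.7] [ 479.4 -332.4  135.3   54.1   -3.7] [ 488.8 -305.4  124.    49.5   -3.7]
yellow [285, 151, 55, 60, 2327] [312.1, 180.2] [479.7   1.9  90.7  82.1 -16.6] [490.5   0.8  81.9  74.2 -16.6] [498.9  -0.   75.1  68.  -16.6]
yellow [525, 230, 47, 11, 463] [547.6, 235.2] [ 365.3 -365.2   72.4   17.2   85.9] [ 387.1 -330.8   65.4   15.5   85.9] [ 404.2 -303.9   59.9   14.2   85.9]
yellow [507, 336, 18, 44, 237] [518.3, 359.3] [ 127.7 -342.4   95.1   29.9    1.6] [ 172.4 -310.2   85.9   27.1    1.6] [ 207.4 -285.    78.7   24.8    1.6]
green [453, 60, 54, 13, 658] [479.7, 66.1] [ 625.2 -238.5   70.7   15.3   85.9] [ 621.9 -216.4   63.9   13.8   85.9] [ 619.3 -199.    58.5   12.7   85.9]
green [443, 86, 53, 104, 4129] [468.6, 137.0] [ 525.3 -229.8  148.6   58.4   -3.6] [ 531.6 -208.5  134.3   52.8   -3.6] [ 536.6 -191.8  123.1   48.4   -3.6]
green [294, 105, 3
[... 1153 characters left out ...]
4, 145.6] [561.6 388.4  72.   17.  -87.9] [564.4 350.   65.   15.3 -87.9] [566.6 320.   59.6  14.  -87.9]
blue [37, 160, 67, 95, 3454] [70.5, 206.6] [462.2 379.9 149.1  59.2   2. ] [474.6 342.3 134.7  53.5   2. ] [484.4 312.9 123.4  49.    2. ]
blue [270, 173, 24, 40, 435] [280.2, 194.1] [465.   50.4  62.   34.5  -4.2] [477.2  44.7  56.   31.2  -4.2] [486.7  40.2  51.3  28.6  -4.2]
blue [328, 173, 23, 41, 365] [341.4, 196.6] [457.9 -37.5  63.9  33.   -4.7] [470.7 -34.7  57.7  29.8  -4.7] [480.8 -32.6  52.9  27.3  -4.7]
blue [66, 262, 45, 13, 399] [88.5, 268.4] [359.5 381.4  71.7  17.1 -88. ] [381.8 343.7  64.8  15.4 -88. ] [399.3 314.2  59.4  14.1 -88. ]
[ 0.5091999  -0.00069768  0.155     ]
```

Request:
servo_tool:
  rows:
    - [[0.01,-0.03,0.35],0]
    - [[0.01,-0.03,0.7],0]
    - [[0.01,-0.03,1],0]

```text
time: 2.37
tool_pos: [0.5087, -0.0034, 0.2205]
ee_rot: [3.141, -0.001, -0.076]
wrist_force: [-0.4, 0.2, 0.0]
width: 0.094
```

Request:
servo_tool:
  rows:
    - [[0,0,0.4],0]
    - [[0,0,0.7],0]
    - [[0,0,0.9],0]
    - [[0,0,1],0]

```text
time: 2.7
tool_pos: [0.507, -0.0033, 0.1385]
ee_rot: [3.141, 0.005, -0.077]
wrist_force: [0.1, 1.0, -0.7]
width: 0.0937
```

Request:
servo_tool:
  rows:
    - [[0,0,0.25],0]
    - [[0,0,0.44],0]
    - [[0,0,0.44],0]
    - [[0,0,0.44],0]

```text
time: 3.03
tool_pos: [0.5089, -0.0028, 0.1065]
ee_rot: [3.141, 0.0, -0.076]
wrist_force: [-0.3, 0.0, 0.3]
width: 0.0941
```

Request:
servo_tool:
  rows:
    - [[0,0,0],0]
    - [[0,0,0],0]
    - [[0,0,0],0]
    - [[0,0,0],0]
    - [[0,0,0],0]
    - [[0,0,0],0]
  grip: 1

```text
time: 3.53
tool_pos: [0.5095, -0.0019, 0.1067]
ee_rot: [-3.141, -0.001, -0.075]
wrist_force: [0.3, 0.4, 0.7]
width: 0.0592
```

Request:
servo_tool:
  rows:
    - [[0,0,0],0]
    - [[0,0,0],0]
    - [[0,0,0],0]
    - [[0,0,0],0]

```text
time: 3.87
tool_pos: [0.5095, -0.0019, 0.1067]
ee_rot: [-3.141, -0.001, -0.075]
wrist_force: [-0.4, 1.3, 3.0]
width: 0.0589
```

Request:
servo_tool:
  rows:
    - [[0,0,-0.1],0]
    - [[0,0,-0.3],0]
    - [[0,0,-0.55],0]
    - [[0,0.15,-0.7],0]
    - [[0,0.4,-0.75],0]
    - [[0,0.7,-0.75],0]
    - [[0,1,-0.75],0]

```text
time: 4.45
tool_pos: [0.5029, -0.0833, 0.1666]
ee_rot: [3.141, -0.0, -0.074]
wrist_force: [0.9, -0.4, -1.6]
width: 0.0592
```

Request:
servo_tool:
  rows:
    - [[0,0.33,0],0]
    - [[-0.03,0.66,0],0]
    - [[-0.06,1,0],0]

```text
time: 4.7
tool_pos: [0.4914, -0.1631, 0.1658]
ee_rot: [3.141, 0.001, -0.075]
wrist_force: [0.5, -0.1, -2.5]
width: 0.0589
```

Request:
servo_tool:
  rows:
    - [[0,0.33,0],0]
    - [[-0.03,0.66,0],0]
    - [[-0.06,1,0],0]

```text
time: 4.95
tool_pos: [0.4804, -0.2426, 0.1658]
ee_rot: [3.142, 0.001, -0.076]
wrist_force: [1.0, 0.5, -3.1]
width: 0.0589
```

Request:
servo_tool:
  rows:
    - [[0,0.33,0],0]
    - [[-0.03,0.66,0],0]
    - [[-0.06,1,0],0]

```text
time: 5.2
tool_pos: [0.4695, -0.3219, 0.1657]
ee_rot: [-3.141, 0.002, -0.076]
wrist_force: [0.9, 0.6, -1.9]
width: 0.0592
```

Request:
servo_tool:
  rows:
    - [[0,0.3,0.1],0]
    - [[0,0.5,0.25],0]
    - [[0,0.6,0.4],0]
    - [[0,0.6,0.5],0]
    - [[0,0.6,0.5],0]
    - [[0,0.6,0.5],0]

```text
time: 5.7
tool_pos: [0.4668, -0.3661, 0.1248]
ee_rot: [-3.139, 0.002, -0.074]
wrist_force: [-0.0, -0.0, -2.3]
width: 0.059
```

```bash
python3 - <<'E'
from h import *
delta([.467,-.3685,.0255])
s=snap('wrist','w2');HUE['green']=(60,95)
for c in HUE:
    for st,ce,m in comps(s,c,120,90): print(c,st,ce,*[rect(s,m,z) for z in (.003,.049,.085)])
E
```

```text
tcp [ 0.4668 -0.3661  0.1248] yaw -4.25 row units [0.005 0.029 1.241] turn None
yellow [275, 73, 83, 22, 1713] [315.8, 83.3] [ 566.9 -373.9   71.9   17.4   85.7] [ 564.2 -373.7   60.9   14.7   85.7] [ 562.2 -373.5   52.3   12.6   85.7]
yellow [284, 113, 66, 94, 5367] [316.6, 154.5] [ 498.1 -369.6   88.    59.9   -4.1] [ 506.  -370.    74.5   50.7   -4.1] [ 512.2 -370.4   63.9   43.6   -4.1]
yellow [255, 197, 119, 133, 11389] [314.0, 263.6] [ 387.9 -359.2  151.9  123.8   -4.1] [ 412.6 -361.2  128.6  104.9   -4.1] [ 432.  -362.8  110.4   90.    -4.1]
yellow [437, 341, 12, 39, 149] [443.4, 361.1] [ 259.3 -497.9   53.4   12.2   -2.5] [ 303.8 -478.7   45.2   10.3   -2.5] [ 338.5 -463.6   38.8    8.9   -2.5]
green [99, 11, 89, 23, 1898] [143.4, 21.9] [ 626.  -233.7   71.8   16.5   85.7] [ 614.3 -254.9   60.8   14.    85.7] [ 605.1 -271.6   52.2   12.    85.7]
green [118, 56, 87, 165, 10425] [163.2, 135.8] [ 524.9 -230.1  149.7   59.1   -3.6] [ 528.7 -251.9  126.7   50.1   -3.6] [ 531.6 -269.   108.8   43.    -3.6]
green [140, 237, 72, 17, 1070] [176.2, 245.2] [ 423.1 -221.1   71.8   17.7   85.9] [ 442.5 -244.3   60.8   15.    85.9] [ 457.6 -262.4   52.2   12.9   85.9]
```

View pics/w2.png

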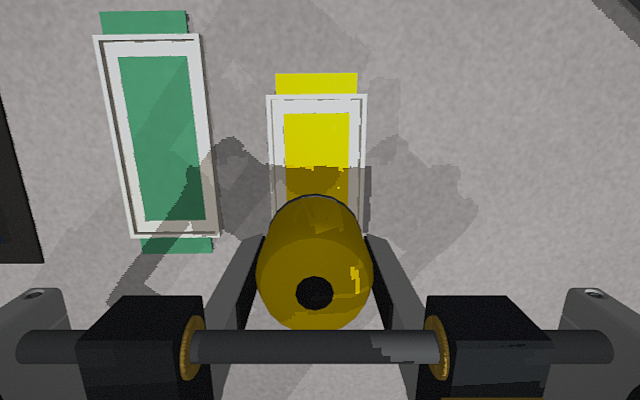

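The filter is held upright above the yellow tray. The patch's far edge puts the tray centre at about (0.467, -0.368). Lowering now.

Request:
servo_tool:
  rows:
    - [[0,0.02,0.15],0]
    - [[0,0.02,0.35],0]
    - [[0,0.02,0.6],0]
    - [[0,0.02,0.8],0]
    - [[0,0.02,0.95],0]
    - [[0,0.02,1],0]

```text
time: 6.25
tool_pos: [0.4662, -0.3679, 0.0437]
ee_rot: [-3.139, 0.003, -0.074]
wrist_force: [-1.1, 0.3, -2.3]
width: 0.0593
```

Request:
servo_tool:
  rows:
    - [[0,0,0.1],0]
    - [[0,0,0.18],0]
    - [[0,0,0.235],0]
    - [[0,0,0.235],0]
    - [[0,0,0.235],0]

```text
time: 6.67
tool_pos: [0.4672, -0.3696, 0.0277]
ee_rot: [3.141, -0.0, -0.075]
wrist_force: [0.0, 0.5, -2.1]
width: 0.0587
```

Request:
servo_tool:
  rows:
    - [[0,0,0],0]
    - [[0,0,0],0]
    - [[0,0,0],0]
    - [[0,0,0],0]
  grip: -1

```text
time: 7.0
tool_pos: [0.4675, -0.3701, 0.0286]
ee_rot: [3.14, -0.002, -0.075]
wrist_force: [0.5, 0.3, 0.4]
width: 0.0823
```

Request:
servo_tool:
  rows:
    - [[0,0,0],0]
    - [[0,0,0],0]
    - [[0,0,-0.2],0]
    - [[0,0,-0.5],0]
    - [[0,0,-0.9],0]
    - [[0,0,-1],0]

```text
time: 7.5
tool_pos: [0.4691, -0.3714, 0.1131]
ee_rot: [3.136, -0.007, -0.075]
wrist_force: [0.4, 0.4, 0.4]
width: 0.0944
```

Request:
servo_tool:
  rows:
    - [[0,0,-0.4],0]
    - [[0,-0.1,-0.8],0]
    - [[0.05,-0.5,-1],0]
    - [[0.1,-0.9,-1],0]

```text
time: 7.83
tool_pos: [0.4822, -0.3, 0.1925]
ee_rot: [3.136, -0.008, -0.078]
wrist_force: [0.0, 1.0, 0.1]
width: 0.0941
```

Request:
servo_tool:
  rows:
    - [[0,-0.4,-0.2],0]
    - [[0.06,-0.75,-0.3],0]
    - [[0.06,-1,-0.4],0]

```text
time: 8.08
tool_pos: [0.4918, -0.2166, 0.2198]
ee_rot: [-3.141, -0.001, -0.074]
wrist_force: [-0.2, 0.2, 0.6]
width: 0.094
```

Request:
servo_tool:
  rows:
    - [[0,-0.4,-0.2],0]
    - [[0,-0.75,-0.3],0]
    - [[0,-1,-0.3],0]

```text
time: 8.33
tool_pos: [0.4982, -0.1372, 0.2456]
ee_rot: [3.141, -0.004, -0.074]
wrist_force: [-0.2, 0.4, 1.5]
width: 0.094
```

Request:
servo_tool:
  rows:
    - [[0,-0.4,0],0]
    - [[0,-0.75,0],0]
    - [[0,-1,0],0]

```text
time: 8.58
tool_pos: [0.5032, -0.0571, 0.243]
ee_rot: [-3.141, -0.0, -0.074]
wrist_force: [1.0, 0.3, -0.7]
width: 0.0936
```

Request:
servo_tool:
  rows:
    - [[0,-0.4,0],0]
    - [[0,-0.7,0],0]
    - [[0,-0.7,0],0]
    - [[0,-0.7,0],0]

```text
time: 8.92
tool_pos: [0.5074, -0.0026, 0.2429]
ee_rot: [3.141, 0.0, -0.073]
wrist_force: [-0.2, 0.3, -0.2]
width: 0.0938
```

```bash
python3 - <<'E'
from h import *
delta([.508,0,.062])
s=snap('wrist','w3');HUE['green']=(60,95)
for c in HUE:
    for st,ce,m in comps(s,c,120,90):
        if 200<ce[0]<430 or c=='yellow': print(c,st,ce,*[rect(s,m,z) for z in (.003,.049,.085)])
E
```

```text
tcp [ 0.5074 -0.0026  0.2429] yaw -4.17 row units [ 0.005 -0.033  2.261] turn None
yellow [583, 95, 57, 16, 824] [611.3, 102.0] [ 565.7 -378.    70.4   17.9   85.8] [ 568.4 -337.4   62.7   15.9   85.8] [ 570.5 -305.6   56.6   14.4   85.8]
yellow [556, 122, 84, 111, 6200] [598.6, 179.8] [ 466.2 -391.3  149.5  108.6   -3.7] [ 479.8 -349.2  133.1   96.7   -3.7] [ 490.4 -316.3  120.2   87.3   -3.7]
yellow [551, 245, 53, 12, 578] [576.7, 250.4] [ 364.8 -365.9   72.3   17.1   85.8] [ 389.5 -326.6   64.4   15.2   85.8] [ 408.9 -295.9   58.2   13.8   85.8]
green [290, 104, 46, 137, 4951] [311.8, 171.7] [499.7   1.7 184.5  56.1  -6. ] [509.6   0.6 164.2  49.9  -6. ] [ 5.173e+02 -2.000e-01  1.484e+02  4.510e+01 -6.000e+00]
red [264, 99, 100, 48, 1880] [313.5, 120.9] [567.8  -5.4 123.8  56.6  84.8] [570.2  -5.7 110.2  50.4  84.8] [572.1  -6.   99.5  45.5  84.8]
blue [265, 181, 26, 47, 873] [279.3, 202.7] [463.9  51.3  66.3  34.2  -5.4] [477.7  44.7  59.   30.4  -5.4] [488.6  39.6  53.3  27.5  -5.4]
blue [331, 181, 26, 47, 792] [342.1, 203.4] [457.4 -38.2  65.6  33.2  -4.4] [471.9 -34.9  58.4  29.5  -4.4] [483.3 -32.3  52.8  26.7  -4.4]
```

View pics/w3.png

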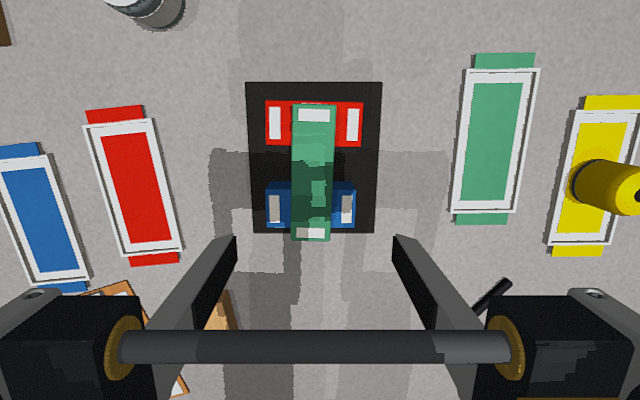

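Green carton top measures 148×45 mm, which matches its size. Its centre is (0.517, 0.000) and its yaw about -5.5°. The filter stands in the yellow tray. I'll grip the green carton at mid-length.

Request:
servo_tool:
  rows:
    - [[0.12,-0.04,0.3],0.015]
    - [[0.12,-0.04,0.7],0.015]
    - [[0.12,-0.04,1],0.015]

```text
time: 9.22
tool_pos: [0.5173, -0.0024, 0.1616]
ee_rot: [3.141, 0.0, -0.101]
wrist_force: [-0.4, 0.7, -0.7]
width: 0.094
```

Request:
servo_tool:
  rows:
    - [[0,0,0.35],0]
    - [[0,0,0.65],0]
    - [[0,0,0.85],0]
    - [[0,0,1],0]

```text
time: 9.55
tool_pos: [0.516, -0.0024, 0.0808]
ee_rot: [3.141, 0.004, -0.101]
wrist_force: [0.3, -0.2, 0.6]
width: 0.0941
```

Request:
servo_tool:
  rows:
    - [[0,0,0.15],0]
    - [[0,0,0.27],0]
    - [[0,0,0.27],0]
    - [[0,0,0.27],0]

```text
time: 9.88
tool_pos: [0.5174, -0.0013, 0.0619]
ee_rot: [3.141, -0.0, -0.099]
wrist_force: [0.1, 0.1, 0.3]
width: 0.0939
```

Request:
servo_tool:
  rows:
    - [[0,0,0],0]
    - [[0,0,0],0]
    - [[0,0,0],0]
    - [[0,0,0],0]
    - [[0,0,0],0]
    - [[0,0,0],0]
    - [[0,0,0],0]
    - [[0,0,0],0]
    - [[0,0,0],0]
    - [[0,0,0],0]
  grip: 1

```text
time: 10.72
tool_pos: [0.5173, -0.001, 0.0619]
ee_rot: [3.142, -0.0, -0.099]
wrist_force: [-1.2, 0.2, -0.1]
width: 0.0448
```

Request:
servo_tool:
  rows:
    - [[0,0,-0.1],0]
    - [[0,0,-0.3],0]
    - [[0,0,-0.6],0]
    - [[0,0,-0.85],0]
    - [[0,0.1,-1],0]
    - [[0.04,0.3,-1],0]
    - [[0.08,0.6,-1],0]
    - [[0.12,0.9,-1],0]

```text
time: 11.38
tool_pos: [0.5194, -0.0745, 0.1419]
ee_rot: [3.141, 0.0, -0.097]
wrist_force: [-0.3, -0.6, -3.2]
width: 0.0449
```

Request:
servo_tool:
  rows:
    - [[0.04,0.33,0],0]
    - [[0.08,0.66,0],0]
    - [[0.12,1,0],0]

```text
time: 11.63
tool_pos: [0.5206, -0.1557, 0.1412]
ee_rot: [-3.142, 0.002, -0.099]
wrist_force: [0.4, -0.4, -2.5]
width: 0.0451
```

Request:
servo_tool:
  rows:
    - [[0.04,0.3,0],0]
    - [[0.08,0.6,0],0]
    - [[0.1,0.8,0],0]
    - [[0.12,0.96,0],-0.02]
    - [[0.12,0.96,0],-0.024]
    - [[0.12,0.96,0],-0.024]
    - [[0.12,0.96,0],-0.024]

```text
time: 12.22
tool_pos: [0.523, -0.2309, 0.1414]
ee_rot: [-3.141, 0.001, -0.062]
wrist_force: [-1.0, 0.6, -2.7]
width: 0.045
```

```bash
python3 - <<'E'
from h import *
delta([.5235,-.2313,.017],-3.5)
s=snap('wrist','w4');HUE['green']=(60,95)
for c in HUE:
    for st,ce,m in comps(s,c,120,90):
        print(c,st,ce,*[rect(s,m,z) for z in (.003,.049,.165)])
E
```

```text
tcp [ 0.523  -0.2309  0.1414] yaw -3.53 row units [0.007 0.005 1.555] turn -0.0
yellow [424, 129, 77, 19, 1351] [462.3, 137.5] [ 565.8 -376.6   72.4   17.2   86.5] [ 571.6 -356.2   61.9   14.7   86.5] [ 586.1 -304.7   35.4    8.4   86.5]
yellow [413, 163, 97, 133, 8988] [455.4, 232.7] [ 465.7 -387.9  149.7  101.1   -3.5] [ 486.  -365.8  128.    86.4   -3.5] [ 537.1 -310.3   73.3   49.5   -3.5]
green [276, 74, 77, 20, 1476] [314.4, 83.1] [ 624.4 -236.3   70.7   16.6   86.5] [ 621.7 -236.2   60.5   14.2   86.5] [ 614.8 -236.1   34.6    8.1   86.5]
green [269, 112, 93, 218, 16283] [314.2, 227.5] [ 477.1 -227.4  244.3   90.1   -3.7] [ 495.8 -228.6  208.9   77.    -3.7] [ 542.8 -231.7  119.6   44.1   -3.7]
green [277, 364, 75, 13, 440] [314.7, 371.7] [ 296.3 -215.8   89.9   18.1   86.6] [ 341.2 -218.7   76.9   15.5   86.6] [ 454.3 -226.1   44.     8.8   86.6]
red [0, 130, 143, 66, 7340] [63.8, 162.0] [564.7  14.2 147.   63.5  84.6] [570.7 -22.1 125.7  54.3  84.6] [ 585.6 -113.5   71.9   31.1   84.6]
blue [5, 230, 148, 65, 6878] [79.6, 259.8] [456.   30.5 155.4  77.6  85.8] [477.7  -8.2 132.8  66.4  85.8] [ 532.4 -105.6   76.    38.    85.8]
```

View pics/w4.png

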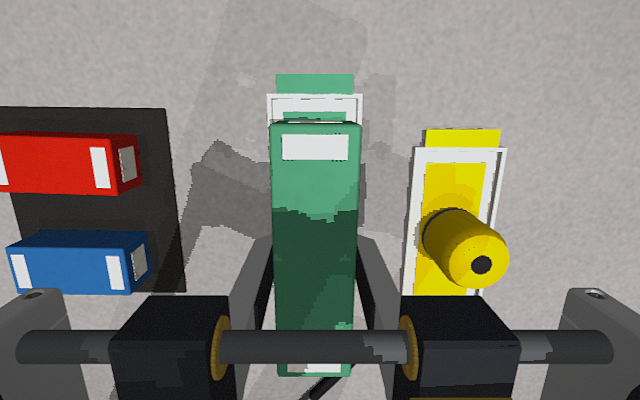

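```bash
python3 - <<'E'
from h import *
s=pickle.load(open('pics/w4.pkl','rb'))
for p in [(316,122),(313,376),(316,128)]: print(ray(s,*p,.164))
E
```

```text
[ 0.5977717  -0.23593843  0.164     ]
[ 0.44889098 -0.22518153  0.164     ]
[ 0.5950071 -0.2357724  0.164    ]
```

The held carton spans x 0.449–0.598, so its centre is (0.523, -0.231), on the tray centre. Lowering now.

Request:
servo_tool:
  rows:
    - [[0.01,0.01,0.15],0]
    - [[0.01,0.01,0.35],0]
    - [[0.01,0.01,0.6],0]
    - [[0.01,0.01,0.8],0]
    - [[0.01,0.01,0.95],0]
    - [[0.01,0.01,1],0]

```text
time: 12.77
tool_pos: [0.5225, -0.2307, 0.0585]
ee_rot: [-3.139, 0.005, -0.06]
wrist_force: [-0.6, 0.6, -2.8]
width: 0.045
```

Request:
servo_tool:
  rows:
    - [[0,0,0.15],0]
    - [[0,0,0.3],0]
    - [[0,0,0.42],0]
    - [[0,0,0.5],0]
    - [[0,0,0.55],0]
    - [[0,0,0.55],0]
    - [[0,0,0.55],0]

```text
time: 13.35
tool_pos: [0.5243, -0.2325, 0.018]
ee_rot: [3.141, -0.0, -0.061]
wrist_force: [-0.4, -0.3, -2.7]
width: 0.045
```

Still 1–2 mm above the floor. Releasing, then rising.

Request:
servo_tool:
  rows:
    - [[0,0,0.01],0]
    - [[0,0,0.01],0]
    - [[0,0,0.01],0]
    - [[0,0,0.01],0]
    - [[0,0,0.01],0]
    - [[0,0,0.01],0]
  grip: -1

```text
time: 13.85
tool_pos: [0.5244, -0.2325, 0.0175]
ee_rot: [3.141, -0.001, -0.061]
wrist_force: [0.8, -0.3, -0.9]
width: 0.0819
```

Request:
servo_tool:
  rows:
    - [[0,0,-0.2],0]
    - [[0,0,-0.5],0]
    - [[0,0,-0.9],0]
    - [[0,0,-1],0]

```text
time: 14.18
tool_pos: [0.5267, -0.2338, 0.1026]
ee_rot: [3.138, -0.008, -0.061]
wrist_force: [0.9, -1.1, 1.5]
width: 0.0939
```

Request:
servo_tool:
  rows:
    - [[0,-0.2,-0.4],0]
    - [[0,-0.5,-0.8],0]
    - [[0,-0.8,-1],0]
    - [[0,-1,-1],0]

```text
time: 14.52
tool_pos: [0.5315, -0.1518, 0.1825]
ee_rot: [3.139, -0.009, -0.061]
wrist_force: [0.4, -1.1, 0.6]
width: 0.094
```

Request:
servo_tool:
  rows:
    - [[0,-0.4,-0.2],0]
    - [[0,-0.8,-0.3],0]
    - [[0,-1,-0.4],0]

```text
time: 14.77
tool_pos: [0.534, -0.0697, 0.2095]
ee_rot: [-3.14, -0.001, -0.059]
wrist_force: [0.4, -0.5, 0.2]
width: 0.0937
```

Request:
servo_tool:
  rows:
    - [[0,-0.4,0],0]
    - [[0,-0.6,0],0]
    - [[0,-0.8,0],0]
    - [[0,-0.9,0],0]
    - [[0,-0.9,0],0]
    - [[0,-0.9,0],0]

```text
time: 15.27
tool_pos: [0.5382, -0.001, 0.2086]
ee_rot: [3.141, 0.001, -0.061]
wrist_force: [-0.1, -0.3, 0.3]
width: 0.0936
```

```bash
python3 - <<'E'
from h import *
delta([.57,0,.02],85)
s=snap('wrist','w5');HUE['green']=(60,95)
for c in HUE:
    for st,ce,m in comps(s,c,120,90):
        print(c,st,ce,*[rect(s,m,z) for z in (.003,.039,.049)])
E
```

```text
tcp [ 0.5382 -0.001   0.2086] yaw -3.48 row units [ 0.396 -0.037  2.358] turn -0.983
yellow [603, 126, 37, 16, 549] [621.8, 133.5] [ 566.7 -364.8   43.1   17.3   86.5] [ 571.8 -331.1   39.1   15.7   86.5] [ 573.2 -321.8   37.9   15.2   86.5]
yellow [571, 154, 69, 113, 5601] [610.9, 212.5] [ 467.4 -379.3  148.5   85.    -3.5] [ 481.8 -344.3  134.6   77.    -3.5] [ 485.7 -334.6  130.7   74.8   -3.5]
yellow [565, 280, 56, 12, 477] [594.7, 284.9] [ 364.5 -366.5   72.4   16.8   86.5] [ 388.5 -332.7   65.6   15.2   86.5] [ 395.1 -323.3   63.7   14.8   86.5]
yellow [500, 320, 25, 54, 279] [517.2, 348.5] [ 270.6 -273.4  102.9   21.    21.2] [ 303.4 -248.3   93.3   19.    21.2] [ 312.5 -241.4   90.6   18.5   21.2]
green [489, 81, 66, 16, 984] [521.2, 88.3] [ 624.3 -239.6   71.1   16.    86.5] [ 624.  -217.7   64.5   14.5   86.5] [ 623.9 -211.6   62.6   14.1   86.5]
green [471, 112, 86, 132, 7331] [510.3, 175.5] [ 516.7 -238.9  163.7   78.6   -3.8] [ 526.4 -217.1  148.4   71.2   -3.8] [ 529.1 -211.   144.1   69.2   -3.8]
green [465, 246, 56, 12, 610] [492.9, 251.9] [ 423.3 -227.    71.    15.7
[... 357 characters left out ...]
8.2]
red [90, 158, 75, 115, 5251] [127.9, 214.4] [497.7 237.2 149.7  59.5   1.6] [509.2 214.5 135.7  53.9   1.6] [512.4 208.2 131.8  52.4   1.6]
red [118, 283, 54, 14, 580] [146.0, 289.5] [394.5 238.   71.9  18.  -88.9] [415.7 215.2  65.2  16.3 -88.9] [421.6 208.8  63.3  15.9 -88.9]
blue [0, 168, 25, 16, 337] [11.1, 175.2] [561.5 369.1  31.9  17.4 -88.3] [567.1 334.   28.9  15.8 -88.3] [568.6 324.3  28.1  15.4 -88.3]
blue [0, 194, 67, 102, 3961] [26.7, 244.1] [464.4 379.7 144.8  59.3   2. ] [479.  343.7 131.2  53.7   2. ] [483.1 333.6 127.5  52.2   2. ]
blue [264, 211, 98, 53, 4288] [312.4, 236.1] [457.2   6.5 125.   72.3  85.8] [472.6   5.4 113.3  65.5  85.8] [476.8   5.1 110.   63.6  85.8]
```

View pics/w5.png

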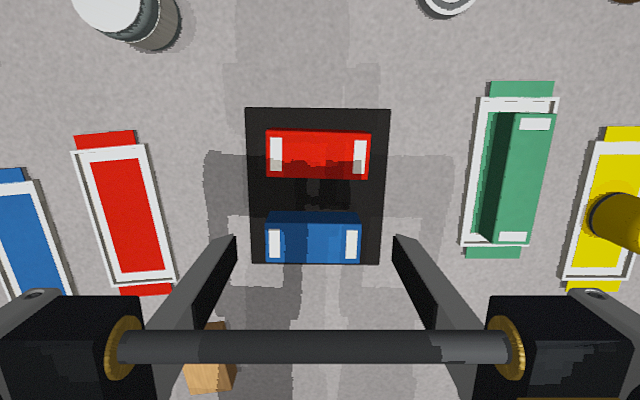

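The green carton lies in its tray. Red's centre is (0.570, -0.006) at 84.7°, and blue's is (0.470, 0.006) at about 85.5°. Each carton's length measures 110 mm, as given. Now red: turn and descend.

Request:
servo_tool:
  rows:
    - [[0.1,0.01,0],-0.08]
    - [[0.2,0.035,0],-0.16]
    - [[0.3,0.035,0],-0.24]
    - [[0.4,0.035,0],-0.32]
    - [[0.4,0.035,0.2],-0.4]
    - [[0.4,0.035,0.3],-0.48]
    - [[0.4,0.035,0.4],-0.56]
    - [[0.4,0.035,0.5],-0.64]
    - [[0.4,0.035,0.6],-0.72]
    - [[0.4,0.035,0.7],-0.8]
    - [[0.4,0.035,0.8],-0.88]
    - [[0.4,0.035,0.9],-0.96]

```text
time: 16.32
tool_pos: [0.5701, -0.0071, 0.1365]
ee_rot: [-3.141, 0.001, 1.443]
wrist_force: [0.1, -0.0, 0.2]
width: 0.0939
```

Request:
servo_tool:
  rows:
    - [[0,0,0],-0.02]
    - [[0,0,0],-0.02]
    - [[0,0,0],-0.02]

```text
time: 16.57
tool_pos: [0.5701, -0.0067, 0.137]
ee_rot: [-3.142, 0.0, 1.468]
wrist_force: [-0.8, 0.5, 0.3]
width: 0.094
```

```bash
python3 - <<'E'
from h import *
delta([.57,-.0058,.0185],84.7)
s=snap('wrist','w6')
E
```

```text
tcp [ 0.5701 -0.0067  0.137 ] yaw 84.08 row units [ 0.011 -0.003  1.481] turn -0.007
```

View pics/w6.png

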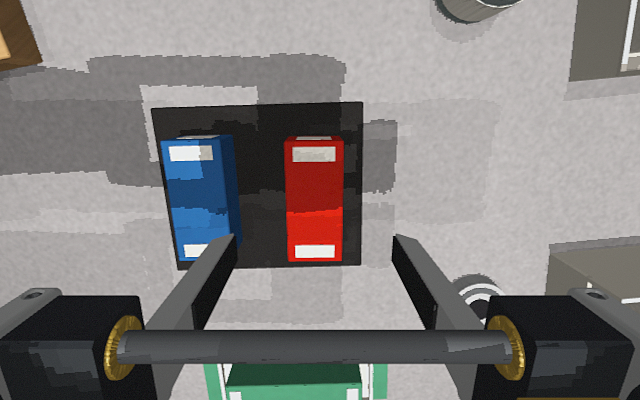

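Red is centred between the fingers (column 315). The left finger clears blue. Descending.

Request:
servo_tool:
  rows:
    - [[0.01,0,0.3],-0.007]
    - [[0.01,0,0.6],-0.007]
    - [[0.01,0,0.85],-0.007]
    - [[0.01,0,1],-0.007]

```text
time: 16.95
tool_pos: [0.5691, -0.0051, 0.0549]
ee_rot: [-3.139, 0.0, 1.48]
wrist_force: [0.2, 0.1, -0.8]
width: 0.0938
```

Request:
servo_tool:
  rows:
    - [[0,0,0.2],0]
    - [[0,0,0.4],0]
    - [[0,0,0.5],0]
    - [[0,0,0.5],0]
    - [[0,0,0.5],0]

```text
time: 17.37
tool_pos: [0.5704, -0.0049, 0.0174]
ee_rot: [3.141, 0.0, 1.481]
wrist_force: [-0.5, -0.2, 0.2]
width: 0.0939
```

Request:
servo_tool:
  rows:
    - [[0,0,0],0]
    - [[0,0,0],0]
    - [[0,0,0],0]
    - [[0,0,0],0]
    - [[0,0,0],0]
    - [[0,0,0],0]
    - [[0,0,0],0]
    - [[0,0,0],0]
    - [[0,0,0],0]
    - [[0,0,0],0]
  grip: 1

```text
time: 18.2
tool_pos: [0.5702, -0.0048, 0.0172]
ee_rot: [3.141, 0.0, 1.481]
wrist_force: [0.4, 0.2, 1.2]
width: 0.0498
```

Request:
servo_tool:
  rows:
    - [[0,0,-0.1],0]
    - [[0,0,-0.3],0]
    - [[0,0,-0.6],0]
    - [[0,-0.05,-0.85],0]
    - [[0.15,-0.15,-1],0]
    - [[0.4,-0.25,-1],0]
    - [[0.7,-0.4,-1],0]
    - [[1,-0.5,-1],0]

```text
time: 18.87
tool_pos: [0.5357, 0.08, 0.0968]
ee_rot: [-3.14, -0.0, 1.48]
wrist_force: [-0.3, -0.3, -3.7]
width: 0.0497
```

Request:
servo_tool:
  rows:
    - [[0.33,-0.1,-0.1],0]
    - [[0.66,-0.2,-0.3],0]
    - [[1,-0.34,-0.4],0]

```text
time: 19.12
tool_pos: [0.5165, 0.1624, 0.1296]
ee_rot: [-3.141, -0.0, 1.481]
wrist_force: [1.1, 0.4, -3.5]
width: 0.0497
```

Request:
servo_tool:
  rows:
    - [[0.3,-0.1,0],0.05]
    - [[0.6,-0.2,0],0.12]
    - [[0.8,-0.3,0],0.19]
    - [[0.92,-0.34,0],0.26]
    - [[0.92,-0.34,0],0.33]
    - [[0.92,-0.34,0],0.4]
    - [[0.92,-0.34,0],0.47]
    - [[0.92,-0.34,0],0.54]
    - [[0.92,-0.34,0],0.61]
    - [[0.92,-0.34,0],0.68]
    - [[0.92,-0.34,0],0.75]
    - [[0.92,-0.34,0],0.82]

```text
time: 20.12
tool_pos: [0.4955, 0.2369, 0.1281]
ee_rot: [-3.141, 0.002, 0.188]
wrist_force: [0.1, 0.5, -2.7]
width: 0.0498
```

Request:
servo_tool:
  rows:
    - [[0,0,0],0.05]
    - [[0,0,0],0.09]
    - [[0,0,0],0.104]
    - [[0,0,0],0.104]
    - [[0,0,0],0.104]

```text
time: 20.53
tool_pos: [0.4963, 0.2366, 0.1286]
ee_rot: [3.141, 0.001, 0.031]
wrist_force: [-0.3, -0.3, -3.8]
width: 0.0498
```

```bash
python3 - <<'E'
from h import *
delta([.497,.236,.0165],1.7)
s=snap('wrist','w7')
z=robot.get_obs()['tool_pos'][2]-.0132+.045
for st,ce,m in comps(s,'red',120,90): print(st,ce,rect(s,m,.003),rect(s,m,z))
E
```

```text
tcp [0.4963 0.2366 0.1286] yaw 1.8 row units [0.008 0.008 1.401] turn 0.001
[275, 73, 81, 22, 1726] [315.1, 83.2] [597.2 239.8  71.6  17.6 -88.2] [587.8 239.7  34.5   8.5 -88.2]
[262, 113, 106, 217, 17380] [314.2, 231.4] [455.2 236.1 233.6 102.6   1.7] [519.3 237.9 112.7  49.5   1.7]
```

View pics/w7.png

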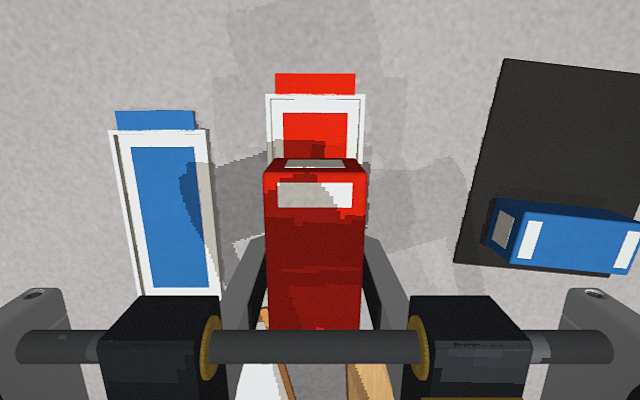

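Red is aligned over its tray at yaw 1.8°. Lowering.

Request:
servo_tool:
  rows:
    - [[0.03,0.01,0.15],0]
    - [[0.03,0.01,0.35],0]
    - [[0.03,0.01,0.6],0]
    - [[0.03,0.01,0.8],0]
    - [[0.03,0.01,0.9],0]
    - [[0.03,0.01,1],0]

```text
time: 21.08
tool_pos: [0.4988, 0.2353, 0.0472]
ee_rot: [3.141, 0.002, 0.03]
wrist_force: [-0.7, -0.3, -3.8]
width: 0.0501
```

Request:
servo_tool:
  rows:
    - [[0,0,0.15],0]
    - [[0,0,0.28],0]
    - [[0,0,0.36],0]
    - [[0,0,0.4],0]
    - [[0,0,0.4],0]
    - [[0,0,0.4],0]

```text
time: 21.58
tool_pos: [0.4999, 0.2358, 0.0175]
ee_rot: [-3.141, -0.001, 0.03]
wrist_force: [0.4, -0.3, -3.7]
width: 0.05
```

Request:
servo_tool:
  rows:
    - [[0,0,0],0]
    - [[0,0,0],0]
    - [[0,0,0],0]
    - [[0,0,0],0]
    - [[0,0,0],0]
    - [[0,0,0],0]
  grip: -1

```text
time: 22.08
tool_pos: [0.4997, 0.2357, 0.0174]
ee_rot: [-3.141, -0.001, 0.03]
wrist_force: [0.4, 0.9, -0.2]
width: 0.0859
```

Request:
servo_tool:
  rows:
    - [[0,0,-0.2],0]
    - [[0,0,-0.5],0]
    - [[0,0,-0.9],0]
    - [[0,0,-1],0]

```text
time: 22.42
tool_pos: [0.5022, 0.2366, 0.1024]
ee_rot: [-3.139, -0.008, 0.03]
wrist_force: [0.6, 0.1, 1.0]
width: 0.0937
```

Request:
servo_tool:
  rows:
    - [[0,0,-0.4],0]
    - [[0,0,-0.8],0]
    - [[0,0.2,-0.9],0]
    - [[0,0.5,-0.9],0]
    - [[0,0.8,-0.9],0]
    - [[0,1,-0.9],0]

```text
time: 22.92
tool_pos: [0.5019, 0.1541, 0.1689]
ee_rot: [3.141, -0.0, 0.029]
wrist_force: [-0.1, -0.3, 0.4]
width: 0.0936
```

Request:
servo_tool:
  rows:
    - [[-0.1,0.3,0],-0.07]
    - [[-0.2,0.6,0],-0.15]
    - [[-0.3,0.9,0],-0.23]
    - [[-0.4,1,0],-0.31]
    - [[-0.45,1,0],-0.39]

```text
time: 23.33
tool_pos: [0.4675, 0.0726, 0.1685]
ee_rot: [3.141, 0.001, 0.643]
wrist_force: [1.0, 0.3, -0.3]
width: 0.0938
```

```bash
python3 - <<'E'
from h import *
delta([.470,.0056,.13],85.5)
E
```

```text
tcp [0.4675 0.0726 0.1685] yaw 36.84 row units [-0.477  0.69   0.481] turn -0.541
```

Request:
servo_tool:
  rows:
    - [[-0.2,0.3,0],-0.07]
    - [[-0.4,0.6,0.1],-0.15]
    - [[-0.48,0.69,0.2],-0.23]
    - [[-0.48,0.69,0.35],-0.31]
    - [[-0.48,0.69,0.45],-0.39]
    - [[-0.48,0.69,0.48],-0.47]
    - [[-0.48,0.69,0.48],-0.541]
    - [[-0.48,0.69,0.48],-0.541]
    - [[-0.48,0.69,0.48],-0.541]

```text
time: 24.08
tool_pos: [0.4703, 0.0074, 0.1303]
ee_rot: [-3.141, 0.0, 1.486]
wrist_force: [0.0, -0.2, -0.1]
width: 0.0938
```

```bash
python3 - <<'E'
from h import *
delta([.470,.0056,.0175],85.5)
s=snap('wrist','w8')
for st,ce,m in comps(s,'blue',120,90): print(st,ce,rect(s,m,.049))
E
```

```text
tcp [0.4703 0.0074 0.1303] yaw 85.17 row units [-0.023 -0.002  1.409] turn -0.004
[282, 139, 63, 129, 6172] [313.5, 204.3] [469.4   8.3 113.4  50.1  85.6]
```

View pics/w8.png

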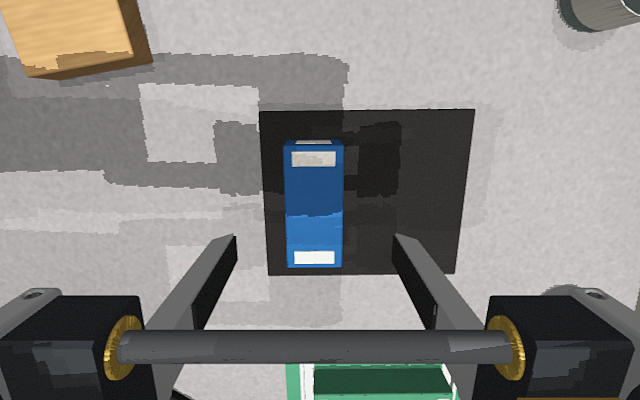

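Blue is centred in the jaws at (0.469, 0.007), 85.6°. Descend and grip.

Request:
servo_tool:
  rows:
    - [[-0.01,-0.01,0.3],0]
    - [[-0.01,-0.01,0.6],0]
    - [[-0.01,-0.01,0.85],0]
    - [[-0.01,-0.01,1],0]

```text
time: 24.47
tool_pos: [0.4682, 0.0068, 0.0483]
ee_rot: [-3.139, 0.0, 1.487]
wrist_force: [0.4, 1.1, -0.0]
width: 0.094
```

Request:
servo_tool:
  rows:
    - [[0,0,0.2],0]
    - [[0,0,0.35],0]
    - [[0,0,0.41],0]
    - [[0,0,0.41],0]
    - [[0,0,0.41],0]

```text
time: 24.88
tool_pos: [0.4698, 0.0067, 0.0182]
ee_rot: [3.141, 0.0, 1.489]
wrist_force: [0.5, 0.2, -0.4]
width: 0.0942
```

Request:
servo_tool:
  rows:
    - [[0,0,0],0]
    - [[0,0,0],0]
    - [[0,0,0],0]
    - [[0,0,0],0]
    - [[0,0,0],0]
    - [[0,0,0],0]
    - [[0,0,0],0]
    - [[0,0,0],0]
    - [[0,0,0],0]
    - [[0,0,0],0]
  grip: 1

```text
time: 25.72
tool_pos: [0.4696, 0.0066, 0.0179]
ee_rot: [3.141, 0.0, 1.489]
wrist_force: [0.3, -0.3, 0.7]
width: 0.0502
```

Request:
servo_tool:
  rows:
    - [[0,0,-0.1],0]
    - [[0,0,-0.3],0]
    - [[0,0,-0.6],0]
    - [[0,0,-0.85],0]
    - [[0.15,0,-1],0]
    - [[0.4,-0.05,-1],0]
    - [[0.7,-0.1,-1],0]
    - [[1,-0.1,-1],0]

```text
time: 26.38
tool_pos: [0.4672, 0.0877, 0.098]
ee_rot: [-3.141, 0.0, 1.488]
wrist_force: [0.2, 0.2, -2.3]
width: 0.0499
```

Request:
servo_tool:
  rows:
    - [[0.33,0,-0.15],0]
    - [[0.66,-0.05,-0.4],0]
    - [[1,-0.1,-0.6],0]

```text
time: 26.63
tool_pos: [0.4657, 0.1683, 0.146]
ee_rot: [-3.14, 0.001, 1.489]
wrist_force: [0.2, 0.2, -2.7]
width: 0.0497
```

Request:
servo_tool:
  rows:
    - [[0.33,0,0],0]
    - [[0.66,-0.05,0],0]
    - [[1,-0.1,0],0]

```text
time: 26.88
tool_pos: [0.4647, 0.2489, 0.146]
ee_rot: [-3.141, 0.0, 1.489]
wrist_force: [0.8, 0.4, -2.4]
width: 0.0496
```

Request:
servo_tool:
  rows:
    - [[0.33,0,0],0]
    - [[0.66,-0.05,0],0]
    - [[1,-0.1,0],0]

```text
time: 27.13
tool_pos: [0.4629, 0.3291, 0.1453]
ee_rot: [-3.14, 0.001, 1.489]
wrist_force: [1.1, 0.2, -1.8]
width: 0.0497
```

Request:
servo_tool:
  rows:
    - [[0.3,0,0],0.05]
    - [[0.5,-0.05,0],0.12]
    - [[0.6,-0.08,0],0.19]
    - [[0.63,-0.08,0],0.26]
    - [[0.63,-0.08,0],0.33]
    - [[0.63,-0.08,0],0.4]
    - [[0.63,-0.08,0],0.47]
    - [[0.63,-0.08,0],0.54]
    - [[0.63,-0.08,0],0.61]
    - [[0.63,-0.08,0],0.68]
    - [[0.63,-0.08,0],0.75]
    - [[0.63,-0.08,0],0.82]

```text
time: 28.13
tool_pos: [0.4608, 0.3786, 0.1452]
ee_rot: [3.141, 0.002, 0.196]
wrist_force: [0.7, 0.3, -2.4]
width: 0.0497
```

Request:
servo_tool:
  rows:
    - [[0,0,0],0.05]
    - [[0,0,0],0.09]
    - [[0,0,0],0.105]
    - [[0,0,0],0.105]
    - [[0,0,0],0.105]

```text
time: 28.55
tool_pos: [0.4611, 0.3788, 0.1455]
ee_rot: [3.141, 0.001, 0.038]
wrist_force: [0.3, 0.1, -3.6]
width: 0.0499
```

```bash
python3 - <<'E'
from h import *
delta([.462,.3785,.0175],2.0)
s=snap('wrist','w9')
z=robot.get_obs()['tool_pos'][2]-.0139+.045
for c in('blue','red'):
  for st,ce,m in comps(s,c,120,90): print(st,ce,rect(s,m,.003),rect(s,m,.048),rect(s,m,z))
E
```

```text
tcp [0.4611 0.3788 0.1455] yaw 2.17 row units [0.011 0.005 1.6  ] turn 0.002
[277, 75, 76, 20, 1513] [314.6, 84.5] [562.1 382.9  71.   16.8 -87.8] [559.5 382.8  61.   14.5 -87.8] [552.2 382.6  32.6   7.7 -87.8]
[262, 113, 104, 217, 16923] [314.0, 232.8] [413.2 377.8 246.3 106.9   2.2] [431.5 378.5 211.8  92.    2.2] [483.8 380.3 113.2  49.1   2.2]
[435, 39, 82, 22, 1648] [475.4, 49.0] [598.1 237.3  71.9  17.5 -88.6] [590.5 257.6  61.9  15.1 -88.6] [568.8 315.7  33.1   8.1 -88.6]
[421, 79, 99, 150, 10426] [465.9, 153.8] [498.1 226.1 149.6  81.7   1.7] [504.5 248.  128.7  70.3   1.7] [522.8 310.6  68.8  37.6   1.7]
[414, 245, 68, 15, 970] [447.0, 252.1] [395.2 231.4  71.8  16.8 -87.8] [416.  252.5  61.8  14.4 -87.8] [475.5 313.   33.    7.7 -87.8]
```

View pics/w9.png

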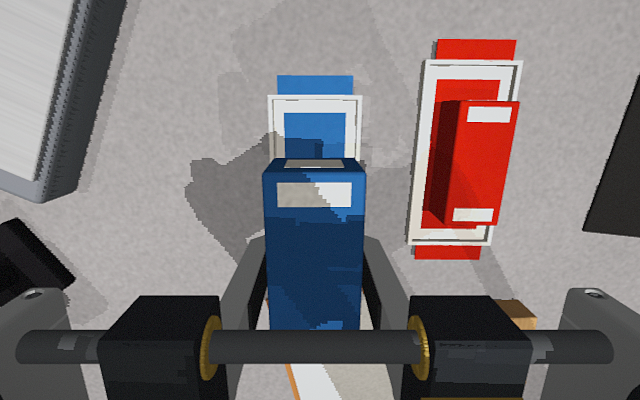

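Blue is aligned over its tray at 2.2°, and red lies squarely in its own. Lower and release.

Request:
servo_tool:
  rows:
    - [[0,0,0.15],0]
    - [[0,0,0.35],0]
    - [[0,0,0.6],0]
    - [[0,0,0.8],0]
    - [[0,0,0.92],0]
    - [[0,0,1],0]

```text
time: 29.1
tool_pos: [0.4602, 0.3782, 0.0633]
ee_rot: [3.14, 0.003, 0.037]
wrist_force: [0.5, 0.2, -2.4]
width: 0.0499
```

Request:
servo_tool:
  rows:
    - [[0,0,0.2],0]
    - [[0,0,0.38],0]
    - [[0,0,0.5],0]
    - [[0,0,0.56],0]
    - [[0,0,0.59],0]
    - [[0,0,0.59],0]
    - [[0,0,0.59],0]

```text
time: 29.68
tool_pos: [0.4619, 0.3794, 0.0195]
ee_rot: [-3.141, -0.001, 0.037]
wrist_force: [0.3, -0.2, -3.4]
width: 0.0499
```

Request:
servo_tool:
  rows:
    - [[0,0,0],0]
    - [[0,0,0],0]
    - [[0,0,0],0]
    - [[0,0,0],0]
    - [[0,0,0],0]
    - [[0,0,0],0]
  grip: -1

```text
time: 30.18
tool_pos: [0.4615, 0.3791, 0.019]
ee_rot: [-3.141, -0.001, 0.037]
wrist_force: [0.4, 0.4, 0.5]
width: 0.0865
```

Request:
servo_tool:
  rows:
    - [[0,0,-0.2],0]
    - [[0,0,-0.5],0]
    - [[0,0,-0.9],0]
    - [[0,0,-1],0]

```text
time: 30.52
tool_pos: [0.4637, 0.3806, 0.1042]
ee_rot: [-3.137, -0.008, 0.037]
wrist_force: [0.7, 0.3, 1.6]
width: 0.0938
```

Request:
servo_tool:
  rows:
    - [[0,0.3,-0.4],0]
    - [[0,0.6,-0.8],0]
    - [[0,0.9,-1],0]
    - [[0,1,-1],0]
    - [[0,1,-1],0]

```text
time: 30.93
tool_pos: [0.4649, 0.2979, 0.1793]
ee_rot: [-3.141, -0.002, 0.034]
wrist_force: [0.2, 0.4, -0.8]
width: 0.0939
```

Request:
servo_tool:
  rows:
    - [[0,0.4,-0.4],0]
    - [[0,0.8,-0.8],0]
    - [[0,1,-1],0]
    - [[0,1,-1],0]

```text
time: 31.27
tool_pos: [0.4689, 0.2177, 0.2617]
ee_rot: [-3.141, -0.006, 0.034]
wrist_force: [0.8, -0.2, 1.0]
width: 0.094
```

Request:
servo_tool:
  rows:
    - [[0,0.4,0],0]
    - [[0,0.8,0],0]
    - [[0,1,0],0]
    - [[0,1,0],0]

```text
time: 31.6
tool_pos: [0.4696, 0.1379, 0.2552]
ee_rot: [3.141, 0.005, 0.034]
wrist_force: [0.3, 0.3, 0.9]
width: 0.0942
```

Request:
servo_tool:
  rows:
    - [[0,0.4,0],0]
    - [[0,0.8,0],0]
    - [[0,1,0],0]
    - [[0,1,0],0]
    - [[0,1,0],0]
    - [[0,1,0],0]

```text
time: 32.1
tool_pos: [0.4729, 0.0609, 0.2571]
ee_rot: [-3.14, 0.002, 0.038]
wrist_force: [0.8, 0.6, -0.5]
width: 0.0944
```

```bash
python3 - <<'E'
from h import *
for n in ['scene','side','wrist']:
    s=snap(n,n+'9')
delta([.46,0,.2])
E
```

```text
tcp [0.473  0.0606 0.2581] yaw 2.22 row units [-0.191  0.751  0.727] turn None
```

View pics/wrist9.png

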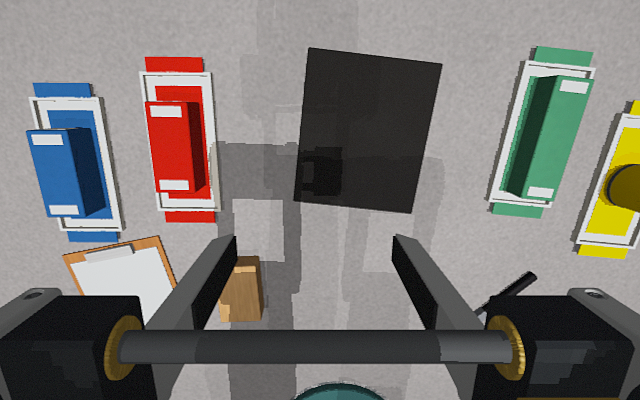

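View pics/scene9.png

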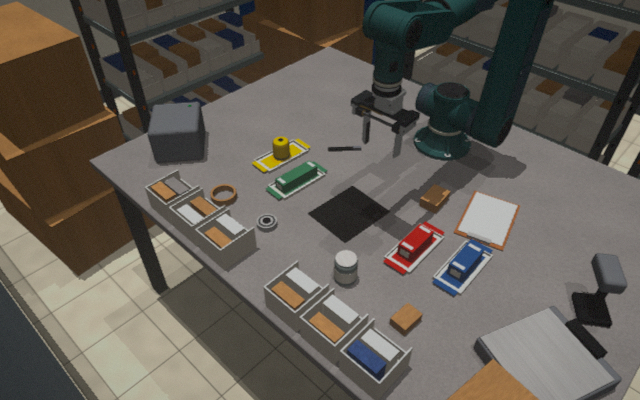

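All four items are in their trays, and the bearing and tin are where they started. As a check, the midpoint of each carton's white top labels against its tray centre (from the tabs).

```bash
python3 - <<'E'
from h import *
HUE['green']=(60,95)
s=pickle.load(open('pics/wrist9.pkl','rb'))
for n,a,b,z,t in [('blue',(47,140),(64,210),.048,(462,378.5)),('red',(166,112),(174,186),.048,(497,236)),('green',(575,87),(541,193),.039,(523.5,-231.3))]:
    p,q=ray(s,*a,z),ray(s,*b,z);c=(p+q)/2*1e3; d=p-q
    print(n,c[:2].round(1),'err',np.hypot(*(c[:2]-t)).round(1),'yaw',np.degrees(np.arctan2(d[1],d[0])).round(1),'len',np.linalg.norm(d).round(3))
sc=pickle.load(open('pics/scene9.pkl','rb'));s0=pickle.load(open('pics/scene0.pkl','rb'));sd=pickle.load(open('pics/side9.pkl','rb'))
# filter: dark hole on top, z=.073
g=sc['pixels'][130:165,265:300].astype(int)
print('filter hole region brightness argmin'); 
sub=cv2.resize(sc['pixels'][125:175,250:315,::-1],None,fx=8,fy=8,interpolation=0);cv2.imwrite('pics/z9.png',sub)
dif=np.abs(sc['pixels'].astype(int)-s0['pixels']).sum(2)
print('diff bearing',dif[210:235,252:282].mean(),'tin',dif[248:288,330:360].mean())
E
```

```text
blue [458.9 380.2] err 3.5 yaw 2.8 len 0.088
red [496.4 236.3] err 0.6 yaw 1.1 len 0.089
green [ 523.  -233.4] err 2.1 yaw -4.0 len 0.129
filter hole region brightness argmin
diff bearing 17.838666666666665 tin 16.38083333333333
```

View pics/z9.png

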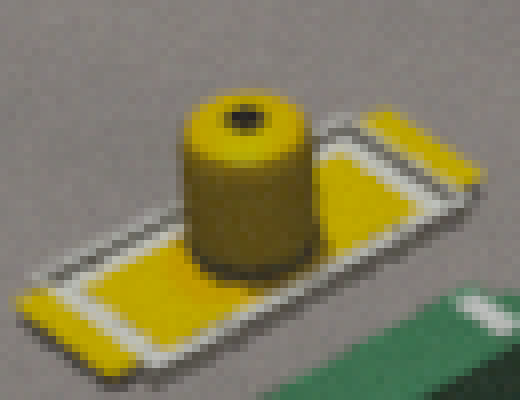

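The filter stands upright in the yellow tray, with its hole at about scene pixel (280.1, 139.1).

```bash
python3 - <<'E'
from h import *
s=pickle.load(open('pics/scene9.pkl','rb'))
p=ray(s,280.1,139.1,.073);print(p, np.hypot(p[0]-.467,p[1]+.3685))
q=robot.get_obs()['qvel'];print(abs(q).max())
if np.hypot(p[0]-.467,p[1]+.3685)<.009: robot.close_job();print('handed in')
E
```

```text
[ 0.46641563 -0.37243607  0.073     ] 0.0039792143818592
0.007940168218032475
the job is handed in; nothing more can be done
handed in
```

I took the stack apart from the top, put each item in the tray of its own colour, and handed the job in at about 32 s of the 115 s allowed. No verdict was reported, so the results below are my own last checks.

| Item | Distance from tray centre | Item angle | Tray angle |
|---|---|---|---|
| Filter | 4 mm | – | – |
| Green carton | 2 mm | -4.0° | -3.5° |
| Red carton | 1 mm | 1.1° | 1.7° |
| Blue carton | 3.5 mm | 2.8° | 2.0° |

- **Rest and release:** the last pictures show all four items upright in their trays, with the gripper open and clear at 0.26 m.
- **Bystanders:** the bearing and the grease tin look unmoved in the before and after scene views. I compared those by pixel difference and did not measure their positions.
- **Forces:** the wrist force readings stayed below 4 N throughout.
- **Disagreements:** the cameras differed by up to about 3 mm on the tray positions, so I used averaged values. The filter stood about 8 mm from the middle of the green carton, so I gripped that carton at its own measured middle.

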